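# Hang a sample canister on a spring weighing arm

### The job

Weigh the sealed sample canister on the spring-balanced swing arm: lift it upright by the flat tab on top of its hanger, pass the hanger's opening over the upturned hook and seat the hanger's top bar in the low spot of the hook. Ease it down so that the arm sinks slowly under it without being pressed or driven to its lower stop, and keep hold until the arm has settled and carries the whole (unknown) weight by itself; only then let go, so that the arm neither drops nor springs back, and leave the canister hanging still. Do not disturb the pot, the vial and the flask.

Things in the scene. Friction and masses are not known exactly. Their poses are not given: they have to be found in the camera images.
- spring_stand: Weighing stand fixed to the bench: grey base plate 120 x 90 x 14 mm, steel post, and 170 mm up a level pivot with a dark spring drum and a small white scale plate. Origin on the bench under the pivot, z up. The swing arm reaches out from the pivot along the stand's own -x; the pivot axis is parallel to y.
- swing_arm (a joint): Arm angle (rad): 0 = unloaded, on its upper stop, 0.15 above level; grows as the hook sinks; lower stop 0.48. A damped spring holds it up: it starts to sink at 1.5 N on the hook, then about 75 N/m. With the canister it settles between 0.08 and 0.39. Delicate: never faster than 0.35 rad/s (85 mm/s at the hook) either way, never beyond 0.45, never more than 14 N on it.
- pivot_point (a point): Point on the pivot axis in the middle of the arm, 170 mm above the bench. Its x axis lies along the arm and turns with it; the hook is on the -x side.
- hook_saddle (a point): Low spot of the hook at the arm's end, on the centre line of its 6 mm round bar, 250 mm from the pivot, 207 mm above the bench unloaded. x lies along the arm (free end at -x) and turns with it. The bar is straight for 10 mm to both sides; outward it rises to the tip, which ends 23 mm out, its top 16 mm up; inward it rises 6 mm at 22 mm; the 16 mm thick arm begins 45 mm inward.
- tab_centre (a point): Centre of the flat grey grip tab on top of the canister's hanger, 147 mm above the canister's underside. The tab is 26 mm (x) by 12 mm (y) by 42 mm (z); grasp it from above across its 12 mm, along y. Same axes as the canister.
- hanger_top (a point): Middle of the hanger's top bar (centre line of 6 mm round steel, peaked: 8 mm lower at its ends), 100 mm above the canister's underside, 47 mm below the tab's centre. Seated, it lies about 6 mm above hook_saddle. Under it is the opening, 43 mm wide (y) and 55 mm high down to the lid; the hook passes through it along x.
- canister_base (a point): Centre of the underside of the loose canister: a closed round metal can 60 mm across and 42 mm high with lid, with wire hanger and grip tab on top, 168 mm high in all, unknown weight 0.3 to 0.85 kg. z up; the hanger lies in its y-z plane; it is the same turned half round.
- sample_pot_1_mid (a point): Middle of a white sample pot with a white lid, 47 mm across, 66 mm high (origin half-way up): leave alone.
- vial_4_mid (a point): Middle of a small vial with a screw cap, 27 mm across, 58 mm high: leave alone.
- flask_mid (a point): Middle of a small conical glass flask, 63 mm across, 103 mm high: leave alone.
- canister: The canister, the same frame as canister_base.
Not all that is in view belongs to the job. What is shaped like the canister but orange is not meant.

How it is judged:
By the outcome, as a careful person would: the job done as asked, in the order asked, and still so for the second after the job is handed in, with the robot touching nothing.
It also fails if it takes over 51 s, if anything falls off the work surface, if the arm or the gripper's body presses on something with over 40 N, if the wrist force passes 120 N, or if a joint passes its speed limit or range.

### The arm

A 6-joint arm with a two-finger parallel gripper is mounted at the origin on the work surface; the furniture and walls round the work are solid. World frame = base frame: x ahead of the robot, y to its left, z up, the work surface at z = 0. Lengths are in mm, angles in rad, forces in N, time in s.
With the tool pointing down it reaches from about 350 to 775 mm from the base axis. Payload 7.3 kg.
Tool frame: the origin (TCP) lies at the very end of the fingers, on their centre line; the grasp point (between the pads) lies 19 mm behind it; x points along the fingers, y is the direction in which the jaws open and shut, and the axes are right-handed (so a half turn about x gives the same grasp; the last joint's range is limited). The gripper opens to 92 mm and grips with 3 to 60 N. Pads are 19 mm wide; open, the fingers measure 130 mm over their backs; the gripper's body (75 mm by 190 mm) begins 47 mm behind the grasp point.
Start: joints at [-1.399, 0.342, 1.524, -0, 1.275, -0.146], TCP at [164.073, -498.723, 226.741] pointing down, gripper open.
Joint ranges: [-2.53, 2.53], [-0.77, 2.02], [0.04, 2.7], [-1, 4.14], [0.28, 2.66], [-3.11, 3.11]. Speed limits (rad/s): [2.57, 2.57, 3.14, 3.14, 3.14, 3.14].

### API

Orientations are given as [roll, pitch, yaw] about the fixed x, y, z axes, in that order (R = Rz(yaw) Ry(pitch) Rx(roll)).
In Python, from plant import sensors, capture, bot gives the robot as it stands.
- The arm moves only by the shell command python3 -m crank 'ROWS' [OPENING]. ROWS is JSON, a list of rows, each an object of numbers: "dx", "dy", "dz": the shift along the tool's x, y, z in cm; "spin": the turn about the tool's x in rad. A call has 1 to 20 rows; each row is the pose to reach, as a shift and turn from the pose commanded when the call began, along the tool's axes at that moment; what a row does not reach only later rows make up. A row lasts 1/12 s, in which the tool goes at most 41.7 mm and 7.16 degrees, less where a joint would pass 70% of its speed; a pose out of reach is approached as far as the arm can. A call with a gripper value outside its range is refused whole. OPENING is the opening in per cent of the stroke, from 0 (shut) to 100 (fully open), set as the call begins (- or left out, the last holds). The fingers move at their own pace and stop on an object; the grip force is fixed at half the most. Time passes only in rows, so rows that repeat a pose let the fingers close. It gives the time, the measured TCP pose, the force and the opening at its end, in the units of the state.
- sensors.get_obs(): the state, without advancing time (a new reading comes with each control period).
- capture(name): name is "side" or "top"; returns a dict with "frame" (400x640x3 uint8, blue, green, red), "vfov" (degrees; the focal length in pixels is half the picture's height over the tangent of half this angle, whatever the lens; pixels are square), "cx", "cy" (the principal point, pixels), "view" (4x4, takes a point from world to camera coordinates). Camera axes: x right, y down, z forward; pixel columns grow to the right and rows downward; lengths in mm; the calibration is good to about 2 mm. A picture is of the moment at which its call begins. There is no depth.
- bot.close_job(): hands the job in, once; it reports no verdict.
The state is a dict: "time": time; "joint_positions": joint angles; "dq": joint speeds; "tau": joint torques, N m; "tool_pos": TCP position; "tcp_rot": TCP orientation; "contact_force": force on the tool from outside, world axes, zero at the start; "moment": the same for the moment, N m; "grip_width": finger opening in mm.
Only numpy, scipy, OpenCV 4.12 (cv2) and the standard library are available. Lean on these libraries where they do the work, as an engineer would, in place of code of your own. Each camera call takes 0.05 s, during which the arm holds its last target.

## Working session

There is one attempt and no reset: what is moved stays moved. The work goes in short steps, Python scripts to look and compute and a shell command to move; the robot and the scene stay as the last step left them, time stands still between calls to the robot, and variables do not carry over. Pictures are saved under pics/ and viewed, and the job is handed in when it is done.

```bash
mkdir -p pics; ls
python3 - <<'E'
from plant import sensors, capture, bot
import cv2,numpy as np
for n in("side","top"):
    c=capture(n); cv2.imwrite(f"pics/{n}0.png",c["frame"]); print(n,c["vfov"],c["cx"],c["cy"],np.round(c["view"],3).tolist(),[k for k in c])
print(sensors.get_obs())
E
```

```text
pics
side 46.51692578302611 317.6282412959093 208.8474972585815 [[-0.873, -0.488, 0.006, 405.37], [-0.245, 0.428, -0.87, 265.73], [0.422, -0.761, -0.493, 892.149], [0.0, 0.0, 0.0, 1.0]] ['frame', 'vfov', 'cx', 'cy', 'view']
top 50.375727454247574 315.79558734594707 202.19058346136944 [[-0.011, -1.0, 0.017, -72.232], [-0.993, 0.009, -0.121, 549.346], [0.121, -0.018, -0.993, 1009.801], [0.0, 0.0, 0.0, 1.0]] ['frame', 'vfov', 'cx', 'cy', 'view']
{'time': 0.1, 'joint_positions': array([-1.39899685e+00,  3.42637205e-01,  1.52490107e+00,  5.63202217e-06,
        1.27540609e+00, -1.45995876e-01]), 'dq': array([ 0.00074698, -0.00055831, -0.00166752, -0.00085174, -0.0001081 ,
       -0.00127427]), 'tau': array([ 1.29746830e-03, -4.32005060e+01, -2.44693959e+01,  7.19787413e-02,
        5.26221085e-02, -5.42340035e-05]), 'tool_pos': array([ 164.01175935, -498.34916829,  226.12981411]), 'tcp_rot': array([-1.72077667,  1.56944461,  1.73860969]), 'contact_force': array([ 0.30646496, -0.04375532, -0.65107562]), 'moment': array([ 0.00408397, -0.03910218,  0.00583956]), 'grip_width': 91.55333048580097}
```

View pics/side0.png

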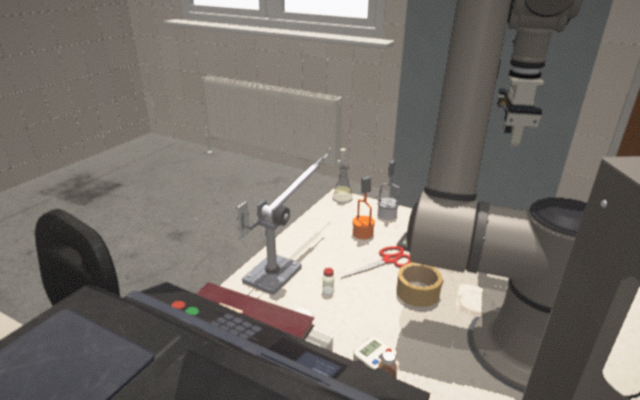

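View pics/top0.png

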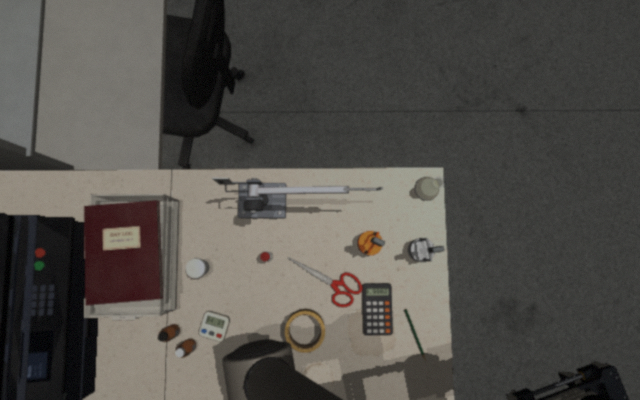

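Candidates: the orange can at top (371,242) / side (364,227), and the grey metal can at top (422,249) / side (388,207). The grey one fits, because orange is excluded. The flask is at top (428,188), the vial at (264,257) and the pot at (196,268). The arm runs from (255,190) to its hook at (380,188). I'll enlarge these to confirm.

Run:
```python
import cv2,numpy as np
t=cv2.imread("pics/top0.png");s=cv2.imread("pics/side0.png")
a=cv2.resize(t[165:275,330:460],None,fx=6,fy=5.4,interpolation=cv2.INTER_CUBIC)
a=cv2.resize(t[165:265,330:460],None,fx=6,fy=6,interpolation=cv2.INTER_CUBIC)
b=cv2.resize(s[140:240,300:420],None,fx=6,fy=6,interpolation=cv2.INTER_CUBIC)
cv2.imwrite("pics/tc.png",a);cv2.imwrite("pics/sc.png",b)
```

```text
(no output)
```

View pics/tc.png

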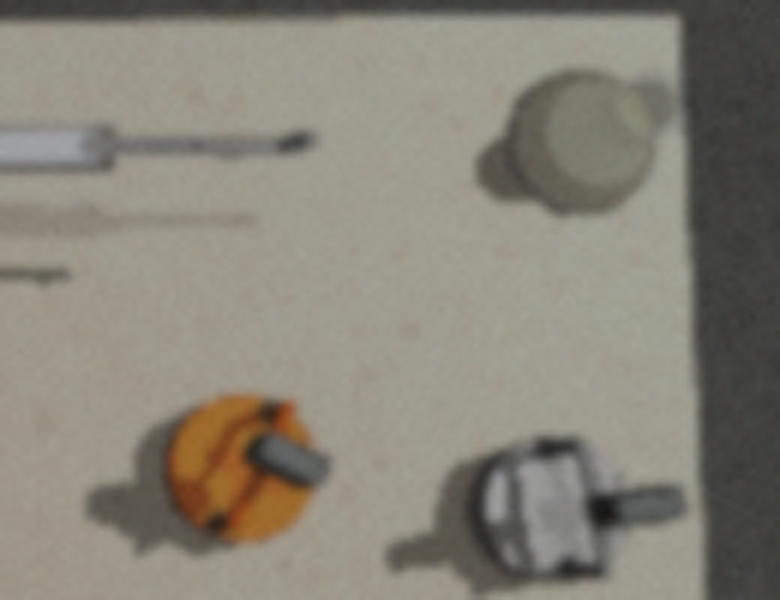

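View pics/sc.png

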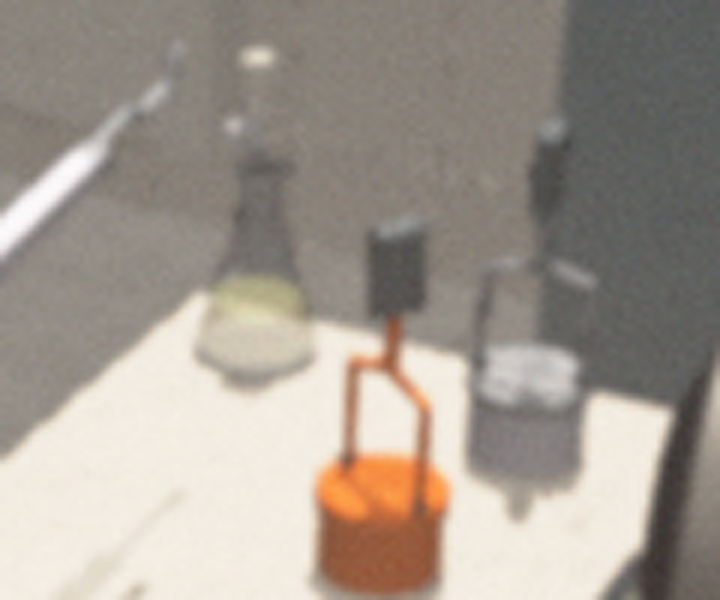

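Confirmed: the grey metal can with the dark tab is the target. In the top crop its tab runs from (608,510) to (678,502), with the hanger feet at (553,443) and (585,572). In the side crop the tab runs from (545,215) to (552,125). Next I'll triangulate.

```bash
cat > h.py <<'E'
import numpy as np,cv2
from plant import sensors,capture,bot
def cam(c):
    f=200/np.tan(np.radians(c["vfov"]/2)); return f,c["cx"],c["cy"],np.array(c["view"])
def ray(C,u,v):
    f,cx,cy,V=C; d=V[:3,:3].T@np.array([(u-cx)/f,(v-cy)/f,1]); return -V[:3,:3].T@V[:3,3],d/np.linalg.norm(d)
def plane(C,u,v,z):
    o,d=ray(C,u,v); return o+d*(z-o[2])/d[2]
def tri(*L):
    A=0;b=0
    for C,u,v in L:
        o,d=ray(C,u,v);P=np.eye(3)-np.outer(d,d);A=A+P;b=b+P@o
    x=np.linalg.solve(A,b); return np.round(x,1),[round(float(np.linalg.norm((np.eye(3)-np.outer(ray(C,u,v)[1],ray(C,u,v)[1]))@(x-ray(C,u,v)[0]))),1) for C,u,v in L]
def proj(C,p):
    f,cx,cy,V=C;q=V[:3,:3]@np.array(p,float)+V[:3,3];return np.round([f*q[0]/q[2]+cx,f*q[1]/q[2]+cy],1)
E
python3 - <<'E'
from h import *
T=cam(capture("top"));S=cam(capture("side"))
t=lambda u,v:(T,330+u/6,165+v/6)
s=lambda u,v:(S,300+u/6,140+v/6)
print("tabtop",tri(t(676,502),s(552,128)),"tabbot",tri(t(608,509),s(545,215)))
print("tip",tri(t(303,140),s(178,48)))
print("armend",tri(t(112,147),s(98,148)))
print("tip at z=220",plane(*t(303,140),220),"armend ray z=200",plane(*t(112,147),200))
img=cv2.imread("pics/top0.png");print("stand/ feet z=42",plane(*t(553,443),44),plane(*t(585,572),44))
print("tabmid z147",plane(*t(643,505),147))
print("side can bottom", plane(*s(525,485),0))
a=img[165:230,205:300];cv2.imwrite("pics/st.png",cv2.resize(a,None,fx=8,fy=8,interpolation=cv2.INTER_CUBIC))
i=cv2.imread("pics/side0.png");cv2.imwrite("pics/ss.png",cv2.resize(i[180:300,230:340],None,fx=5,fy=5,interpolation=cv2.INTER_CUBIC))
E
```

```text
tabtop (array([ 429.8, -345.5,  161.7]), [1.0, 1.0]) tabbot (array([ 426.3, -332.4,  124.6]), [2.5, 2.5])
tip (array([ 549.8, -206.2,  225.1]), [2.8, 2.8])
armend (array([ 552. , -143.7,  203. ]), [2.0, 2.0])
tip at z=220 [ 553.04564243 -205.85189513  220.        ] armend ray z=200 [ 554.23688654 -143.11965015  200.        ]
stand/ feet z=42 [ 455.86970488 -333.59493212   44.        ] [ 404.27891194 -344.32029179   44.        ]
tabmid z147 [ 429.84281089 -337.73597583  147.        ]
side can bottom [ 412.1518323 -306.3960845    0.       ]
```

View pics/st.png

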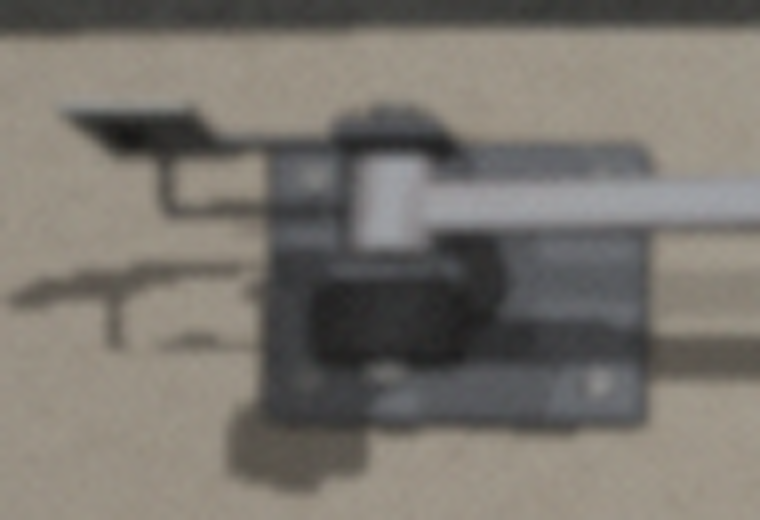

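View pics/ss.png

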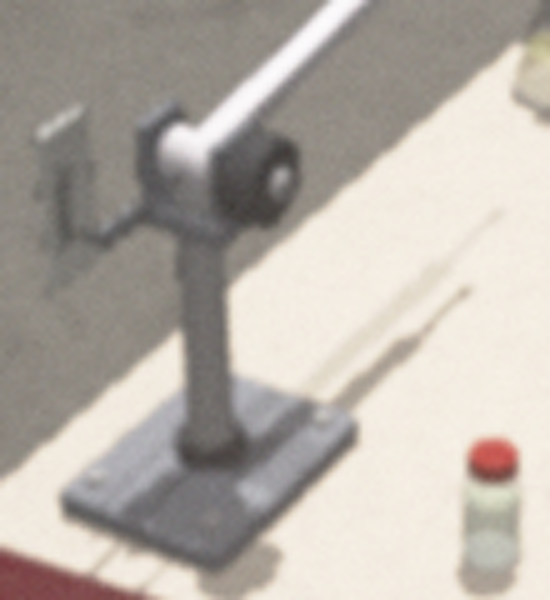

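Run:
```python
from h import *
T=cam(capture("top"));S=cam(capture("side"))
t=lambda u,v:(T,330+u/6,165+v/6)
h=lambda u,v:(T,205+u/8,165+v/8)
ss=lambda u,v:(S,230+u/5,180+v/5)
s=lambda u,v:(S,300+u/6,140+v/6)
print("hub",plane(*h(393,200),183), "hub tri",tri(h(393,200),ss(182,140)))
print("arm pts",plane(*h(500,203),183),plane(*t(20,147),205),plane(*t(105,147),207))
print("tip end",plane(*t(314,138),222),plane(*t(290,142),218))
print("plate corners",[np.round(plane(*h(*p),14),1).tolist() for p in((270,420),(648,420),(652,150),(268,145))])
print("armend top",tri(t(112,147),s(98,150)))
# predicted can reprojection
for z in (0,42,100,126,168):print(z,proj(T,(429,-336,z)),proj(S,(429,-336,z)))
o=sensors.get_obs();print(o["tool_pos"])
```

```text
hub [557.45075693  54.41447073 183.        ] hub tri (array([559.3,  55.7, 176.9]), [1.0, 1.0])
arm pts [556.41237063  26.32905377 183.        ] [ 553.7494549  -111.02905328  205.        ] [ 553.19692185 -140.04005027  207.        ]
tip end [ 553.38851563 -209.24433936  222.        ] [ 552.70570334 -201.76411982  218.        ]
plate corners [[514.5, 113.6, 14.0], [513.3, -3.6, 14.0], [598.4, -5.1, 14.0], [600.9, 115.2, 14.0]]
armend top (array([ 552.1, -143.8,  202.1]), [2.0, 2.0])
0 [418.9 250.2] [385.8 214.7]
42 [423.4 250. ] [387.  201.8]
100 [430.2 249.8] [388.7 183.3]
126 [433.6 249.7] [389.5 174.7]
168 [439.3 249.5] [390.8 160.5]
[ 164.05405493 -498.61474253  226.51639838]
```

```bash
cat >> h.py <<'E'
from scipy.spatial.transform import Rotation as R
def Rt(o=None):
    o=o or sensors.get_obs(); return R.from_euler("xyz",o["tcp_rot"]).as_matrix()
def st():
    o=sensors.get_obs();print("t",round(o["time"],2),"tcp",np.round(o["tool_pos"],1),"ydir",np.round(Rt(o)[:,1],3),"zdir",np.round(Rt(o)[:,2],3),"xdir",np.round(Rt(o)[:,0],3),"F",np.round(o["contact_force"],2),"w",round(o["grip_width"],1),"q",np.round(o["joint_positions"],2));return o
def to(tcp):
    o=sensors.get_obs();print("tool-axis shift cm",np.round(Rt(o).T@(np.array(tcp)-o["tool_pos"])/10,2))
E
python3 - <<'E'
from h import *
st();to((429.5,-337.5,226))
T=cam(capture("top"))
print("flask",plane(T,427,189,20),"top",plane(T,441,182,103))
E
```

```text
t 0.3 tcp [ 164.1 -498.6  226.5] ydir [ 0.312 -0.95  -0.   ] zdir [-0.95  -0.312 -0.   ] xdir [-0.  0. -1.] F [-0.18 -0.46 -0.37] w 91.8 q [-1.4   0.34  1.52  0.    1.28 -0.15]
tool-axis shift cm [  0.06  -7.01 -30.25]
flask [ 581.09287879 -357.37893753   20.        ] top [ 584.66294448 -367.05008505  103.        ]
```

```bash
python3 -m crank '[{"dy":-3.5,"dz":-15,"spin":-0.7},{"dy":-7,"dz":-30.25,"spin":-1.46},{"dy":-7,"dz":-30.25,"spin":-1.46},{"dy":-7,"dz":-30.25,"spin":-1.46},{"dy":-7,"dz":-30.25,"spin":-1.46},{"dy":-7,"dz":-30.25,"spin":-1.46},{"dy":-7,"dz":-30.25,"spin":-1.46},{"dy":-7,"dz":-30.25,"spin":-1.46},{"dy":-7,"dz":-30.25,"spin":-1.46},{"dy":-7,"dz":-30.25,"spin":-1.46},{"dy":-7,"dz":-30.25,"spin":-1.46},{"dy":-7,"dz":-30.25,"spin":-1.46},{"dy":-7,"dz":-30.25,"spin":-1.46},{"dy":-7,"dz":-30.25,"spin":-1.46},{"dy":-7,"dz":-30.25,"spin":-1.46}]' 55
python3 - <<'E'
from h import *
st();to((429.5,-337.5,128))
for n in("side","top"):
    c=capture(n)["frame"];a=c[90:250,290:470] if n=="side" else c[160:300,330:490]
    cv2.imwrite(f"pics/{n}1.png",cv2.resize(a,None,fx=4,fy=4,interpolation=cv2.INTER_CUBIC))
E
```

```text
t 0.35 tcp [ 164.  -498.6  226.6] ydir [ 0.312 -0.95  -0.   ] zdir [-0.95  -0.312 -0.   ] xdir [-0.  0. -1.] F [ 0.85  0.74 -0.08] w 91.9 q [-1.4   0.34  1.52 -0.    1.28 -0.15]
tool-axis shift cm [  9.86  -7.01 -30.25]invalid input at $[0]: expected keys dx, dy, dz, spin
```

View pics/side1.png

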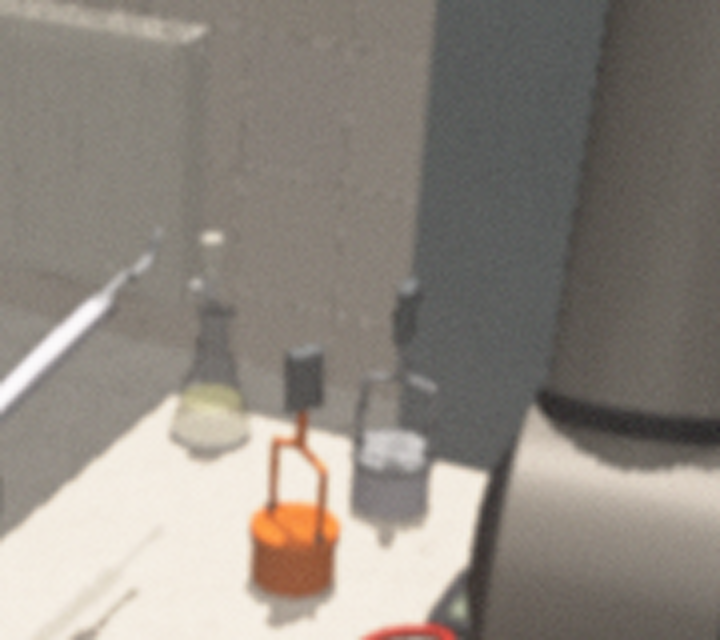

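View pics/top1.png

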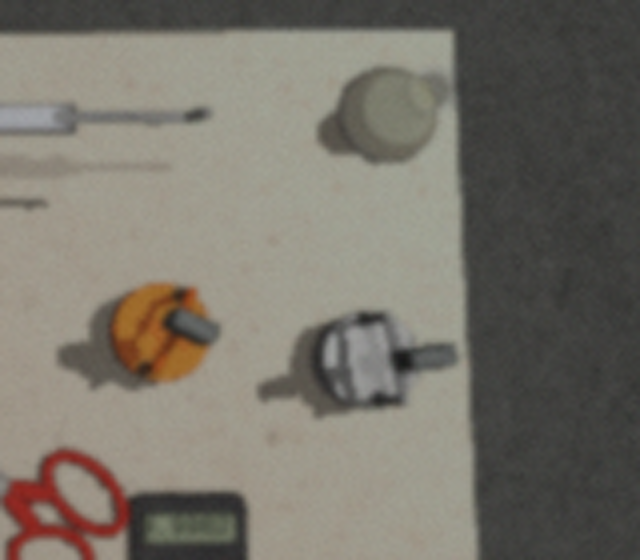

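Run:
```python
from h import *
fr=[capture("top")["frame"].astype(float) for _ in range(2)]
c=np.mean(fr,0).astype(np.uint8)
a=c[230:270,400:455];cv2.imwrite("pics/z.png",cv2.resize(a,None,fx=14,fy=14,interpolation=cv2.INTER_CUBIC))
c2=capture("side")["frame"][150:225,370:410];cv2.imwrite("pics/z2.png",cv2.resize(c2,None,fx=8,fy=8,interpolation=cv2.INTER_CUBIC))
```

```text
(no output)
```

View pics/z.png

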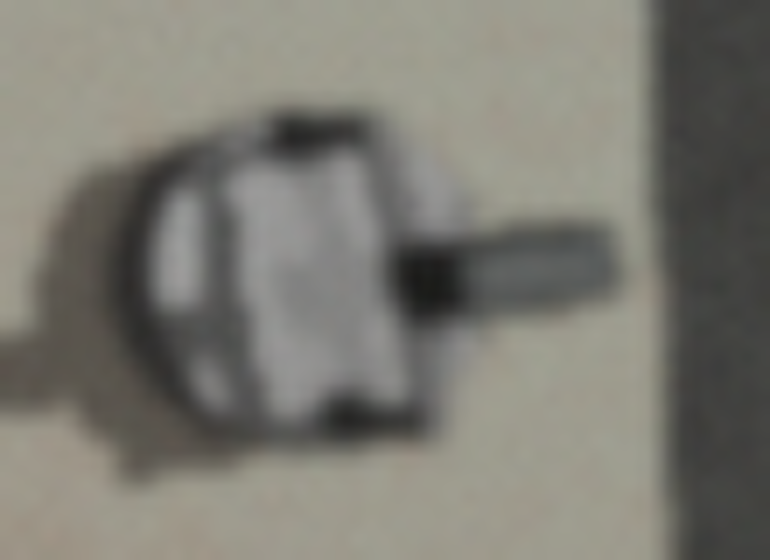

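View pics/z2.png

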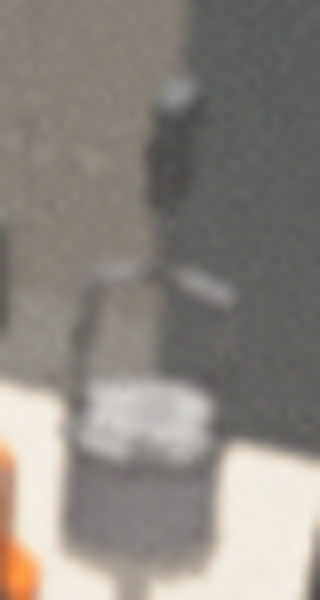

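The enlarged crop gives the hanger feet at full-picture pixels (420.5,239) and (424.5,260), and the tab's top centre at (438.6,249). That puts the canister at about (430,-335) with yaw about 0.18. The first crank call was refused because every key is required, so I'll resend it with all keys.

```bash
python3 -m crank '[{"dx":0,"dy":-3.5,"dz":-15,"spin":-0.7},{"dx":0,"dy":-7.2,"dz":-30.4,"spin":-1.43},{"dx":0,"dy":-7.2,"dz":-30.4,"spin":-1.43},{"dx":0,"dy":-7.2,"dz":-30.4,"spin":-1.43},{"dx":0,"dy":-7.2,"dz":-30.4,"spin":-1.43},{"dx":0,"dy":-7.2,"dz":-30.4,"spin":-1.43},{"dx":0,"dy":-7.2,"dz":-30.4,"spin":-1.43},{"dx":0,"dy":-7.2,"dz":-30.4,"spin":-1.43},{"dx":0,"dy":-7.2,"dz":-30.4,"spin":-1.43},{"dx":0,"dy":-7.2,"dz":-30.4,"spin":-1.43},{"dx":0,"dy":-7.2,"dz":-30.4,"spin":-1.43},{"dx":0,"dy":-7.2,"dz":-30.4,"spin":-1.43},{"dx":0,"dy":-7.2,"dz":-30.4,"spin":-1.43},{"dx":0,"dy":-7.2,"dz":-30.4,"spin":-1.43},{"dx":0,"dy":-7.2,"dz":-30.4,"spin":-1.43}]' 50
python3 - <<'E'
from h import *
st();to((430,-335,128))
for n in("side","top"):
    C=capture(n);c=C["frame"];a=c[90:250,320:470] if n=="side" else c[180:300,380:490]
    print(n,proj(cam(C),sensors.get_obs()["tool_pos"]))
    cv2.imwrite(f"pics/{n}2.png",cv2.resize(a,None,fx=5 if n=="top" else 4,fy=5 if n=="top" else 4,interpolation=cv2.INTER_CUBIC))
E
```

```text
time: 1.85
tool_pos: [430.3, -335.4, 226.8]
tcp_rot: [0.168, 1.571, -1.228]
contact_force: [-0.2, -0.2, 0.9]
grip_width: 46.0
t 1.85 tcp [ 430.3 -335.4  226.8] ydir [0.985 0.174 0.   ] zdir [ 0.174 -0.985  0.   ] xdir [ 0. -0. -1.] F [-0.2  -0.21  0.87] w 46.0 q [-0.8   0.38  1.47 -0.    1.29 -0.98]
tool-axis shift cm [ 9.88 -0.02 -0.04]
side [392.1 139.8]
top [448.1 248.5]
```

View pics/side2.png

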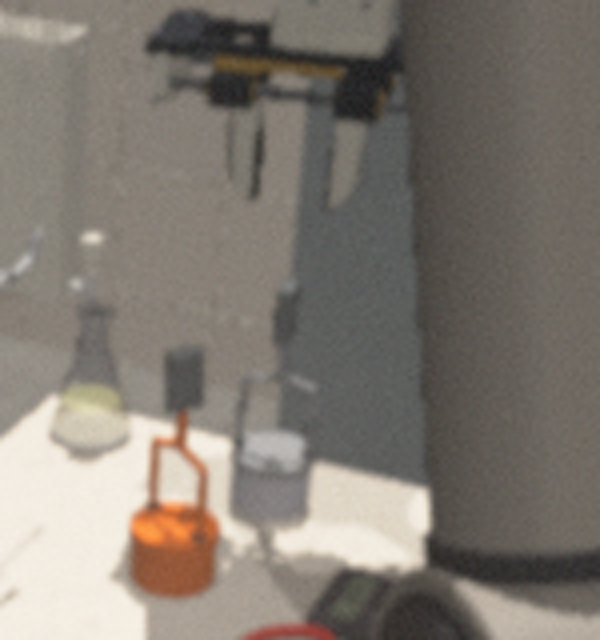

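View pics/top2.png

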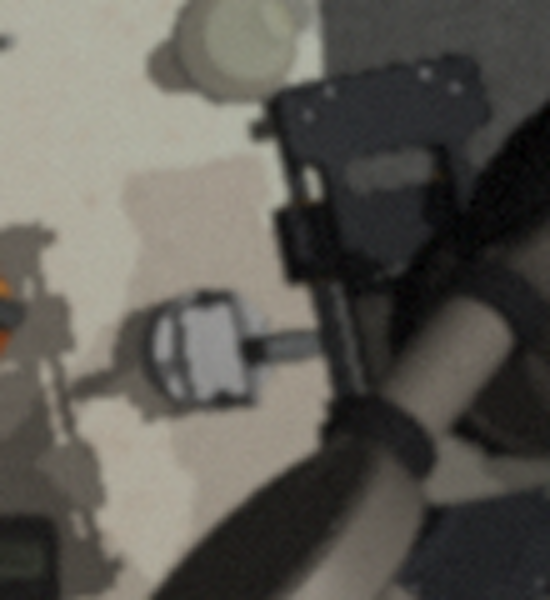

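Both fingers straddle the tab: in the side picture the tips are at px (382,139) and (405,141), with the tab below at (392,161). Descending.

```bash
python3 -m crank '[{"dx":3,"dy":0,"dz":0,"spin":0},{"dx":5,"dy":0,"dz":0,"spin":0},{"dx":7,"dy":0,"dz":0,"spin":0},{"dx":8.5,"dy":0,"dz":0,"spin":0},{"dx":9.5,"dy":0,"dz":0,"spin":0},{"dx":9.8,"dy":0,"dz":0,"spin":0},{"dx":9.8,"dy":0,"dz":0,"spin":0},{"dx":9.8,"dy":0,"dz":0,"spin":0}]' -
python3 - <<'E'
from h import *
st()
C=capture("side");cv2.imwrite("pics/side3.png",cv2.resize(C["frame"][110:240,340:440],None,fx=5,fy=5,interpolation=cv2.INTER_CUBIC))
E
```

```text
time: 2.62
tool_pos: [430.7, -335.8, 129.5]
tcp_rot: [0.545, 1.569, -0.849]
contact_force: [-0.4, 0.2, 0.0]
grip_width: 45.9
t 2.62 tcp [ 430.7 -335.8  129.5] ydir [0.984 0.176 0.001] zdir [ 0.176 -0.984  0.001] xdir [ 0.001 -0.001 -1.   ] F [-0.36  0.16  0.01] w 45.9 q [-0.8   0.47  1.6  -0.    1.06 -0.98]
```

View pics/side3.png

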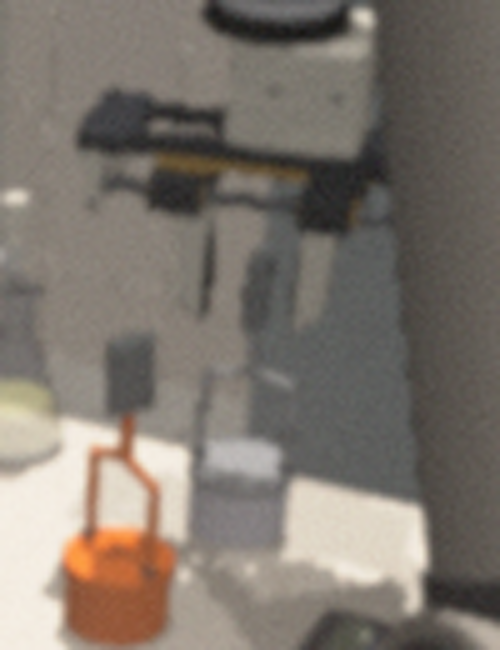

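The tab sits centred between the fingers: tab at crop (260,290), fingers at (200,300) and (315,310). Closing.

```bash
python3 -m crank '[{"dx":0,"dy":0,"dz":0,"spin":0},{"dx":0,"dy":0,"dz":0,"spin":0},{"dx":0,"dy":0,"dz":0,"spin":0},{"dx":0,"dy":0,"dz":0,"spin":0},{"dx":0,"dy":0,"dz":0,"spin":0},{"dx":0,"dy":0,"dz":0,"spin":0},{"dx":0,"dy":0,"dz":0,"spin":0},{"dx":0,"dy":0,"dz":0,"spin":0},{"dx":0,"dy":0,"dz":0,"spin":0},{"dx":0,"dy":0,"dz":0,"spin":0},{"dx":0,"dy":0,"dz":0,"spin":0},{"dx":0,"dy":0,"dz":0,"spin":0}]' 0
```

```text
time: 3.67
tool_pos: [430.2, -335.4, 128.7]
tcp_rot: [-1.637, 1.57, -3.031]
contact_force: [-3.0, -0.5, -0.1]
grip_width: 12.0
```

```bash
python3 -m crank '[{"dx":-0.3,"dy":0,"dz":0,"spin":0},{"dx":-0.8,"dy":0,"dz":0,"spin":0},{"dx":-1.8,"dy":0,"dz":0,"spin":0},{"dx":-3,"dy":0,"dz":0,"spin":0},{"dx":-5,"dy":0,"dz":0,"spin":0},{"dx":-7.5,"dy":0,"dz":0,"spin":0},{"dx":-10,"dy":0,"dz":0,"spin":0},{"dx":-12,"dy":0,"dz":0,"spin":0},{"dx":-13.5,"dy":0,"dz":0,"spin":0},{"dx":-14.2,"dy":0,"dz":0,"spin":0},{"dx":-14.2,"dy":0,"dz":0,"spin":0},{"dx":-14.2,"dy":0,"dz":0,"spin":0},{"dx":-14.2,"dy":0,"dz":0,"spin":0},{"dx":-14.2,"dy":0,"dz":0,"spin":0}]' -
python3 - <<'E'
from h import *
st()
for i in range(3):
    C=capture("side");print(sensors.get_obs()["contact_force"])
cv2.imwrite("pics/side4.png",cv2.resize(C["frame"][60:220,330:450],None,fx=4,fy=4,interpolation=cv2.INTER_CUBIC))
C=capture("top");cv2.imwrite("pics/top4.png",cv2.resize(C["frame"][150:290,340:480],None,fx=4,fy=4,interpolation=cv2.INTER_CUBIC))
print(sensors.get_obs()["contact_force"]); to((547,-265,271))
E
```

```text
time: 4.83
tool_pos: [430.0, -334.9, 269.4]
tcp_rot: [-2.55, 1.568, 2.339]
contact_force: [0.8, -0.3, -7.0]
grip_width: 11.7
t 4.83 tcp [ 430.  -334.9  269.4] ydir [ 0.984  0.176 -0.001] zdir [ 0.176 -0.984 -0.002] xdir [-0.002  0.002 -1.   ] F [ 0.76 -0.3  -7.  ] w 11.7 q [-0.8   0.35  1.39 -0.    1.4  -0.98]
[-0.38659982 -0.31518287 -6.24069014]
[ 0.83779768 -0.22118295 -4.2889154 ]
[ 0.32528762  0.4055829  -5.43963323]
[ 0.62646635 -0.05099934 -6.21629756]
tool-axis shift cm [-0.09 12.73 -4.86]
```

View pics/side4.png

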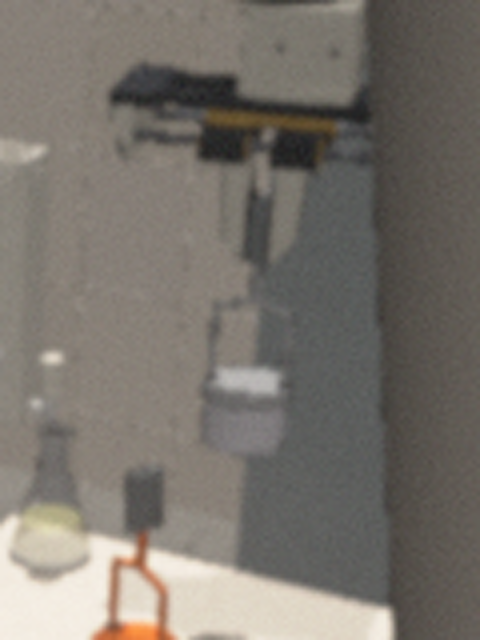

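View pics/top4.png

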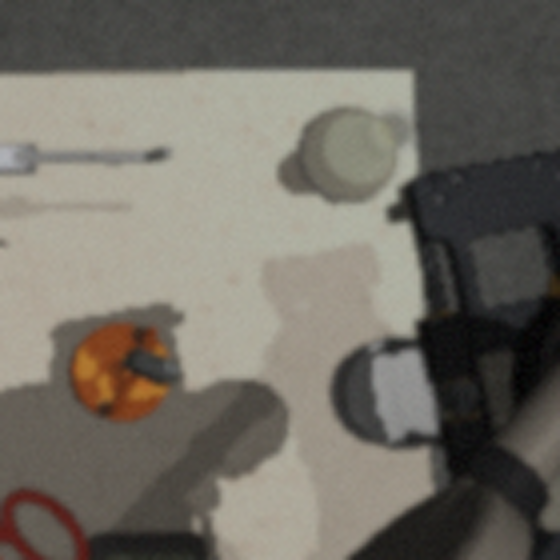

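The canister is lifted upright and weighs about 6 N, so I expect a sink of about 58 mm. Next I'll move outboard of the hook tip and align the yaw.

```bash
python3 -m crank '[{"dx":-0.3,"dy":0.5,"dz":-0.2,"spin":0.02},{"dx":-0.3,"dy":1.5,"dz":-0.55,"spin":0.04},{"dx":-0.3,"dy":3,"dz":-1.1,"spin":0.06},{"dx":-0.3,"dy":4.8,"dz":-1.75,"spin":0.08},{"dx":-0.3,"dy":6.6,"dz":-2.4,"spin":0.1},{"dx":-0.3,"dy":8.4,"dz":-3.05,"spin":0.12},{"dx":-0.3,"dy":10.2,"dz":-3.7,"spin":0.14},{"dx":-0.3,"dy":11.7,"dz":-4.25,"spin":0.16},{"dx":-0.3,"dy":12.7,"dz":-4.6,"spin":0.18},{"dx":-0.3,"dy":13.1,"dz":-4.75,"spin":0.2},{"dx":-0.3,"dy":13.2,"dz":-4.8,"spin":0.2},{"dx":-0.3,"dy":13.2,"dz":-4.8,"spin":0.2},{"dx":-0.3,"dy":13.2,"dz":-4.8,"spin":0.2},{"dx":-0.3,"dy":13.2,"dz":-4.8,"spin":0.2},{"dx":-0.3,"dy":13.2,"dz":-4.8,"spin":0.2}]' -
python3 - <<'E'
from h import *
st()
C=capture("side");cv2.imwrite("pics/side5.png",cv2.resize(C["frame"][60:220,270:420],None,fx=4,fy=4,interpolation=cv2.INTER_CUBIC))
S=cam(C);C=capture("top");T=cam(C);cv2.imwrite("pics/top5.png",cv2.resize(C["frame"][130:260,330:460],None,fx=5,fy=5,interpolation=cv2.INTER_CUBIC))
for p in((552,-265,243),(552,-189,207),(552,-209,226)):print(p,(proj(S,p)-[270,60])*4,(proj(T,p)-[330,130])*5)
E
```

```text
time: 6.28
tool_pos: [551.5, -265.2, 273.8]
tcp_rot: [0.19, 1.571, -1.404]
contact_force: [-0.7, -0.3, -4.9]
grip_width: 11.9
t 6.28 tcp [ 551.5 -265.2  273.8] ydir [ 1.    -0.023  0.   ] zdir [-0.023 -1.     0.   ] xdir [ 0. -0. -1.] F [-0.68 -0.3  -4.88] w 11.9 q [-0.57  0.48  1.18 -0.    1.48 -0.55]
(552, -265, 243) [274.4 295.2] [411.5 284. ]
(552, -189, 207) [217.6 386.8] [206.5 299.5]
(552, -209, 226) [233.2 348. ] [263. 292.]
```

View pics/side5.png

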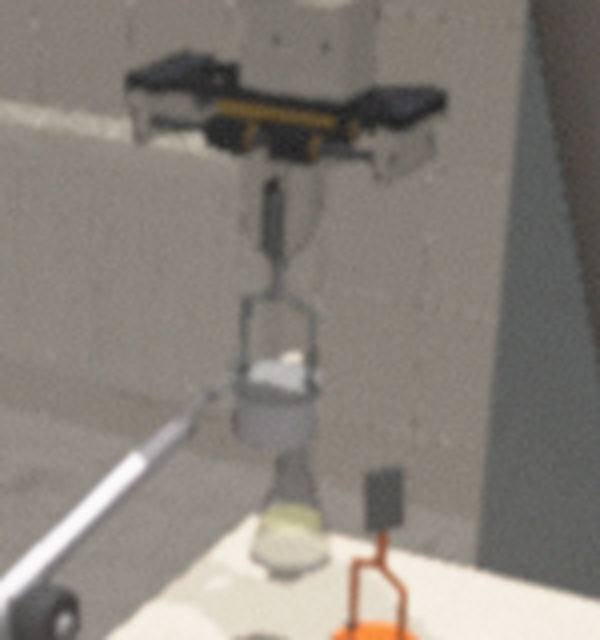

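View pics/top5.png

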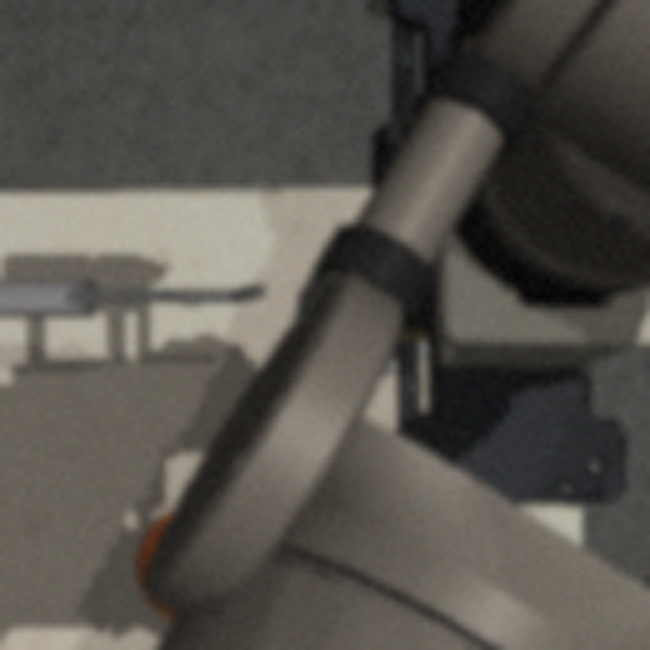

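Side picture: the hanger peak is at crop (277,295), as predicted, and the hook tip is just left of it near (239,352), at opening height. Top picture: the tip is at (258,292), aligned in x. Passing the opening over the hook along +y.

```bash
python3 -m crank '[{"dx":0,"dy":0,"dz":-0.3,"spin":0},{"dx":0,"dy":0,"dz":-0.9,"spin":0},{"dx":0,"dy":0,"dz":-1.6,"spin":0},{"dx":0,"dy":0,"dz":-2.3,"spin":0},{"dx":0,"dy":0,"dz":-3,"spin":0},{"dx":0,"dy":0,"dz":-3.7,"spin":0},{"dx":0,"dy":0,"dz":-4.4,"spin":0},{"dx":0,"dy":0,"dz":-5.1,"spin":0},{"dx":0,"dy":0,"dz":-5.8,"spin":0},{"dx":0,"dy":0,"dz":-6.5,"spin":0},{"dx":0,"dy":0,"dz":-7.1,"spin":0},{"dx":0,"dy":0,"dz":-7.5,"spin":0},{"dx":0,"dy":0,"dz":-7.6,"spin":0},{"dx":0,"dy":0,"dz":-7.6,"spin":0},{"dx":0,"dy":0,"dz":-7.6,"spin":0},{"dx":0,"dy":0,"dz":-7.6,"spin":0}]' -
python3 - <<'E'
from h import *
st()
C=capture("side");cv2.imwrite("pics/side6.png",cv2.resize(C["frame"][90:190,270:390],None,fx=6,fy=6,interpolation=cv2.INTER_CUBIC))
S=cam(C);C=capture("top");T=cam(C);cv2.imwrite("pics/top6.png",cv2.resize(C["frame"][130:240,330:460],None,fx=5,fy=5,interpolation=cv2.INTER_CUBIC))
for p in((552,-189,244),(552,-189,207),(552,-209,226)):print(p,(proj(S,p)-[270,90])*6,(proj(T,p)-[330,130])*5)
E
```

```text
time: 7.72
tool_pos: [553.6, -189.2, 273.7]
tcp_rot: [-0.011, 1.57, -1.605]
contact_force: [-0.4, -0.3, -5.8]
grip_width: 11.8
t 7.72 tcp [ 553.6 -189.2  273.7] ydir [ 1.    -0.023 -0.   ] zdir [-0.023 -1.     0.   ] xdir [-0. -0. -1.] F [-0.36 -0.35 -5.77] w 11.8 q [-0.46  0.43  1.27 -0.    1.45 -0.44]
(552, -189, 244) [327.6 316.8] [220.  285.5]
(552, -189, 207) [326.4 400.2] [206.5 299.5]
(552, -209, 226) [349.8 342. ] [263. 292.]
```

View pics/side6.png

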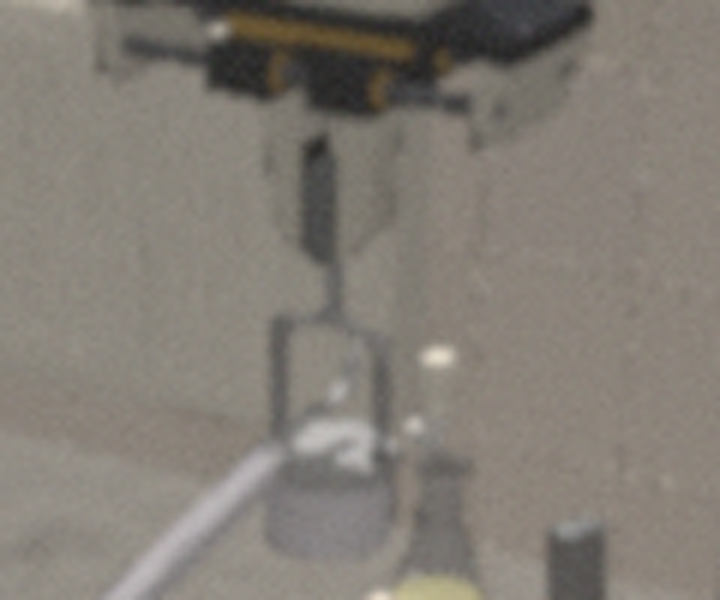

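View pics/top6.png

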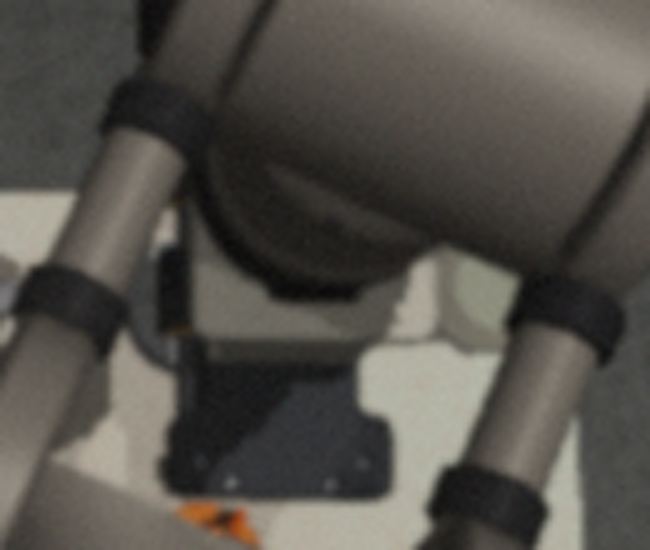

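The hook passes through the opening: the tip is near crop (357,350) and the wire runs between the posts at x=280 and 382, with the bar peak above at (332,318). The arm has not moved (its end is still at (280,450)). Lowering, first to just above contact.

```bash
python3 -m crank '[{"dx":0.4,"dy":-0.1,"dz":0,"spin":0},{"dx":0.8,"dy":-0.1,"dz":0,"spin":0},{"dx":1.2,"dy":-0.1,"dz":0,"spin":0},{"dx":1.6,"dy":-0.1,"dz":0,"spin":0},{"dx":1.9,"dy":-0.1,"dz":0,"spin":0},{"dx":2.1,"dy":-0.1,"dz":0,"spin":0},{"dx":2.2,"dy":-0.1,"dz":0,"spin":0},{"dx":2.3,"dy":-0.1,"dz":0,"spin":0},{"dx":2.3,"dy":-0.1,"dz":0,"spin":0},{"dx":2.3,"dy":-0.1,"dz":0,"spin":0},{"dx":2.3,"dy":-0.1,"dz":0,"spin":0}]' -
python3 - <<'E'
from h import *
for i in range(4):
    C=capture("side"); o=st() if i==3 else sensors.get_obs(); print(np.round(o["contact_force"],1),np.round(o["moment"],2))
cv2.imwrite("pics/side7.png",cv2.resize(C["frame"][90:190,270:390],None,fx=6,fy=6,interpolation=cv2.INTER_CUBIC))
E
```

```text
time: 8.73
tool_pos: [552.7, -188.9, 250.9]
tcp_rot: [0.954, 1.57, -0.64]
contact_force: [0.1, -0.4, -6.1]
grip_width: 12.1
[ 0.5  0.4 -5.9] [ 0.02 -0.16 -0.02]
[ 0.4  1.5 -5.9] [ 0.06 -0.09 -0.01]
[-0.3  0.8 -5.3] [-0.03 -0.13 -0.05]
t 8.93 tcp [ 552.6 -188.9  250.8] ydir [ 1.    -0.023  0.   ] zdir [-0.023 -1.     0.   ] xdir [ 0. -0. -1.] F [ 0.28  0.12 -5.27] w 12.0 q [-0.46  0.44  1.31 -0.    1.39 -0.44]
[ 0.3  0.1 -5.3] [ 0.   -0.09  0.01]
```

View pics/side7.png

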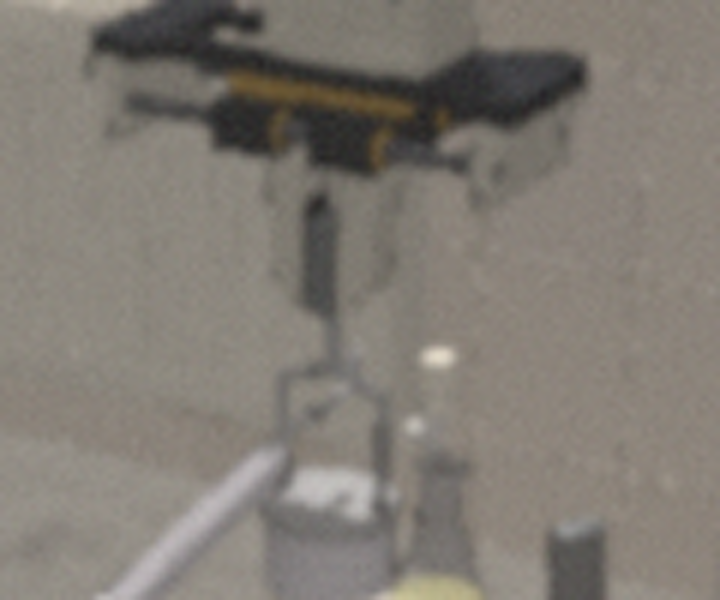

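Hook tip (357,350) now stands above the bar (332,368), so it is inside the hook with about 8 mm to contact. Easing down at 18 mm/s.

```bash
python3 -m crank '[{"dx":0.15,"dy":0,"dz":0,"spin":0},{"dx":0.3,"dy":0,"dz":0,"spin":0},{"dx":0.45,"dy":0,"dz":0,"spin":0},{"dx":0.6,"dy":0,"dz":0,"spin":0},{"dx":0.7,"dy":0,"dz":0,"spin":0},{"dx":0.8,"dy":0,"dz":0,"spin":0},{"dx":0.9,"dy":0,"dz":0,"spin":0},{"dx":1.0,"dy":0,"dz":0.02,"spin":0},{"dx":1.1,"dy":0,"dz":0.04,"spin":0},{"dx":1.25,"dy":0,"dz":0.06,"spin":0},{"dx":1.4,"dy":0,"dz":0.08,"spin":0},{"dx":1.55,"dy":0,"dz":0.1,"spin":0},{"dx":1.7,"dy":0,"dz":0.12,"spin":0},{"dx":1.85,"dy":0,"dz":0.13,"spin":0},{"dx":2.0,"dy":0,"dz":0.14,"spin":0},{"dx":2.1,"dy":0,"dz":0.15,"spin":0},{"dx":2.2,"dy":0,"dz":0.16,"spin":0},{"dx":2.2,"dy":0,"dz":0.16,"spin":0},{"dx":2.2,"dy":0,"dz":0.16,"spin":0}]' -
python3 - <<'E'
from h import *
for i in range(4):
    C=capture("side"); o=st() if i==3 else sensors.get_obs(); print(np.round(o["contact_force"],1),np.round(o["moment"],2))
cv2.imwrite("pics/side8.png",cv2.resize(C["frame"][90:190,270:390],None,fx=6,fy=6,interpolation=cv2.INTER_CUBIC))
E
```

```text
time: 10.52
tool_pos: [552.6, -190.5, 228.7]
tcp_rot: [0.449, 1.57, -1.145]
contact_force: [-0.2, -0.5, -3.0]
grip_width: 11.9
[ 0.  -1.  -2.6] [-0.12 -0.02 -0.01]
[-0.2 -2.2 -2.3] [-0.17 -0.11  0.  ]
[-0.1 -1.  -1.9] [-0.2  -0.1  -0.03]
t 10.72 tcp [ 552.6 -190.5  228.8] ydir [ 1.    -0.023  0.   ] zdir [-0.023 -1.     0.   ] xdir [ 0. -0. -1.] F [ 0.68 -0.76 -2.32] w 11.9 q [-0.46  0.45  1.35 -0.    1.34 -0.44]
[ 0.7 -0.8 -2.3] [-0.2 -0.1 -0. ]
```

View pics/side8.png

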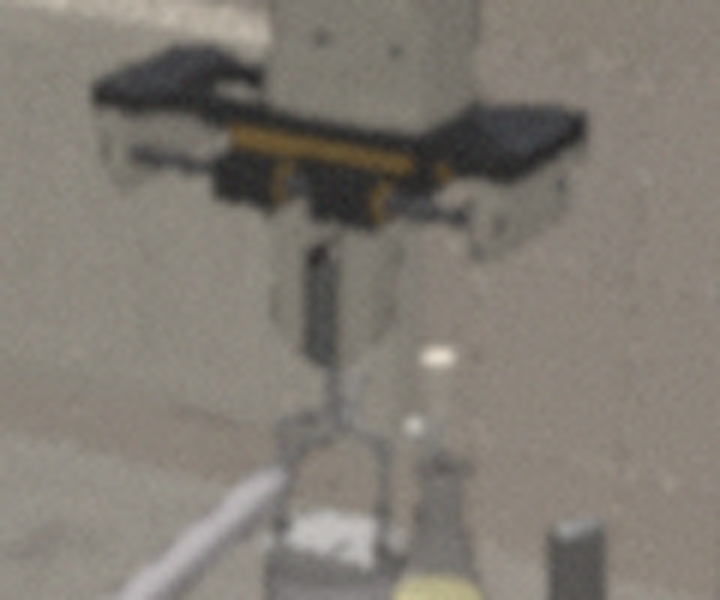

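The arm is sinking and carries about 3.5 N. The small -y force hints that the bar isn't exactly on the low spot, so I'll look closer.

Run:
```python
from h import *
L=[]
F=[]
for i in range(6):
    C=capture("side");L.append(C["frame"].astype(float));F.append(np.r_[sensors.get_obs()["contact_force"],sensors.get_obs()["moment"]])
print(np.round(np.mean(F,0),2))
c=np.mean(L,0)[140:185,305:355];c=(c-c.min())/(c.max()-c.min())*255
cv2.imwrite("pics/side9.png",cv2.resize(c.astype(np.uint8),None,fx=13,fy=13,interpolation=cv2.INTER_CUBIC))
S=cam(C)
o=sensors.get_obs()["tool_pos"]
b=np.array([o[0],o[1],o[2]-29])
print("bar",(proj(S,b)-[305,140])*13)
for a in (0.15,0.10,0.08):
    for n,(l,h) in {"sad":(250,0),"tip":(273,13),"armend":(205,0)}.items():
        p=(552,58.2-l*np.cos(a)+h*np.sin(a),170+l*np.sin(a)+h*np.cos(a)); print(a,n,np.round(p,0),(proj(S,p)-[305,140])*13)
```

```text
[ 0.09 -0.78 -2.85 -0.23 -0.04 -0.02]
bar [253.5 248.3]
0.15 sad [ 552. -189.  207.] [252.2 215.8]
0.15 tip [ 552. -210.  224.] [304.2 101.4]
0.15 armend [ 552. -144.  201.] [139.1 330.2]
0.1 sad [ 552. -191.  195.] [256.1 271.7]
0.1 tip [ 552. -212.  210.] [309.4 161.2]
0.1 armend [ 552. -146.  190.] [141.7 377. ]
0.08 sad [ 552. -191.  190.] [256.1 295.1]
0.08 tip [ 552. -213.  205.] [310.7 185.9]
0.08 armend [ 552. -146.  186.] [143.  395.2]
```

View pics/side9.png

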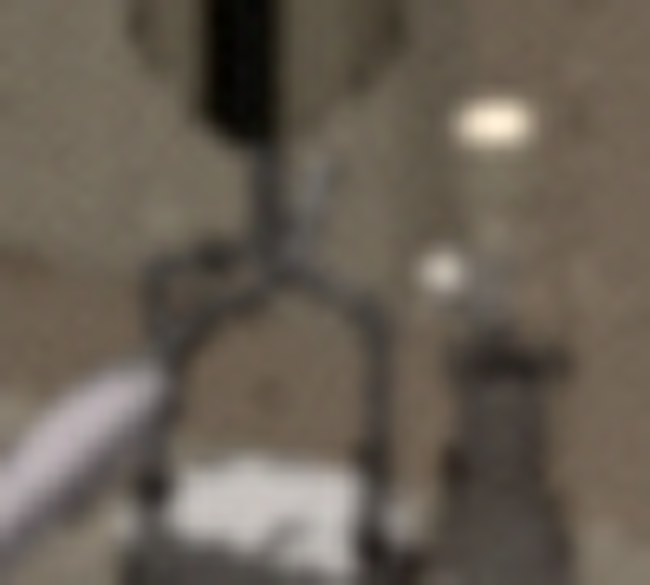

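The averaged crop shows the bar (265,255) sitting in the hook's low spot. The wire runs from (165,370) through (270,285) up to the tip at (322,165), and the arm has sunk about 0.05 rad. The remaining load of about 2.9 N means about 38 mm more. Continuing slowly.

```bash
python3 -m crank '[{"dx":0.1,"dy":0,"dz":0.03,"spin":0},{"dx":0.25,"dy":0,"dz":0.06,"spin":0},{"dx":0.4,"dy":0,"dz":0.09,"spin":0},{"dx":0.55,"dy":0,"dz":0.12,"spin":0},{"dx":0.7,"dy":0,"dz":0.15,"spin":0},{"dx":0.85,"dy":0,"dz":0.18,"spin":0},{"dx":1.0,"dy":0,"dz":0.2,"spin":0},{"dx":1.15,"dy":0,"dz":0.21,"spin":0},{"dx":1.3,"dy":0,"dz":0.22,"spin":0},{"dx":1.45,"dy":0,"dz":0.23,"spin":0},{"dx":1.6,"dy":0,"dz":0.24,"spin":0},{"dx":1.75,"dy":0,"dz":0.25,"spin":0},{"dx":1.9,"dy":0,"dz":0.25,"spin":0},{"dx":2.05,"dy":0,"dz":0.25,"spin":0},{"dx":2.2,"dy":0,"dz":0.25,"spin":0},{"dx":2.35,"dy":0,"dz":0.25,"spin":0},{"dx":2.5,"dy":0,"dz":0.25,"spin":0},{"dx":2.6,"dy":0,"dz":0.25,"spin":0},{"dx":2.6,"dy":0,"dz":0.25,"spin":0},{"dx":2.6,"dy":0,"dz":0.25,"spin":0}]' -
cat >> h.py <<'E'
def look(name,n=8):
    L=[];F=[]
    for i in range(n):
        C=capture("side");L.append(C["frame"].astype(float));o=sensors.get_obs();F.append(np.r_[o["contact_force"],o["moment"]])
    print("mean F,M",np.round(np.mean(F,0),2),"std",np.round(np.std(F,0),2))
    st()
    c=np.mean(L,0)[140:185,305:355];c=(c-c.min())/(c.max()-c.min())*255
    c=np.mean(L,0)[140:200,300:360];c=(c-c.min())/(c.max()-c.min())*255
    cv2.imwrite(name,cv2.resize(c.astype(np.uint8),None,fx=9.9,fy=9.9,interpolation=cv2.INTER_CUBIC))
E
python3 -c "
from h import *
look('pics/side10.png')"
```

```text
time: 12.68
tool_pos: [552.4, -193.0, 202.7]
tcp_rot: [-0.63, 1.571, -2.224]
contact_force: [-1.9, 2.9, -1.0]
grip_width: 11.8
mean F,M [-1.24  2.66 -1.15  0.57  0.16 -0.01] std [0.54 0.51 0.42 0.04 0.03 0.03]
t 13.08 tcp [ 552.5 -192.9  202.8] ydir [ 1.    -0.023  0.   ] zdir [-0.023 -1.     0.   ] xdir [ 0. -0. -1.] F [-1.87  2.34 -1.48] w 12.1 q [-0.47  0.47  1.39 -0.    1.28 -0.44]
```

View pics/side10.png

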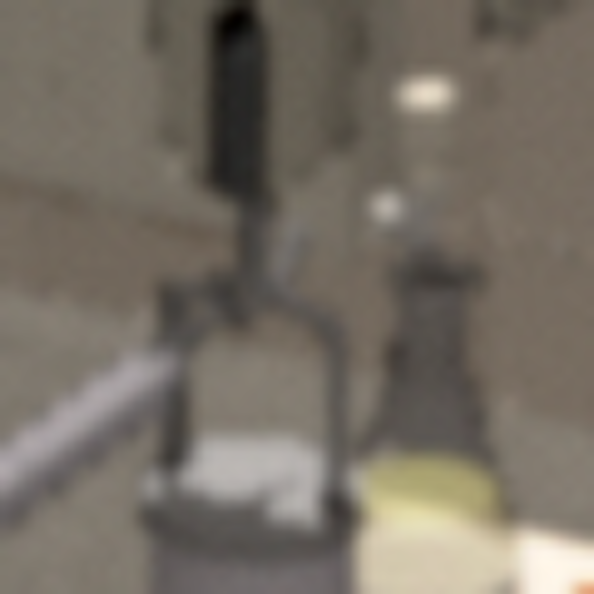

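Load left is about 1.15 N, and the sideways force (+2.7 N in y) is friction from my 2.5 mm of outward creep. I'll ease back inward while lowering the remaining distance.

```bash
python3 -m crank '[{"dx":0,"dy":-0.01,"dz":-0.03,"spin":0},{"dx":0.1,"dy":-0.02,"dz":-0.06,"spin":0},{"dx":0.2,"dy":-0.03,"dz":-0.09,"spin":0},{"dx":0.3,"dy":-0.04,"dz":-0.11,"spin":0},{"dx":0.4,"dy":-0.05,"dz":-0.12,"spin":0},{"dx":0.5,"dy":-0.05,"dz":-0.12,"spin":0},{"dx":0.6,"dy":-0.05,"dz":-0.12,"spin":0},{"dx":0.7,"dy":-0.05,"dz":-0.12,"spin":0},{"dx":0.8,"dy":-0.05,"dz":-0.12,"spin":0},{"dx":0.9,"dy":-0.05,"dz":-0.12,"spin":0},{"dx":1.0,"dy":-0.05,"dz":-0.13,"spin":0},{"dx":1.1,"dy":-0.05,"dz":-0.13,"spin":0},{"dx":1.1,"dy":-0.05,"dz":-0.13,"spin":0},{"dx":1.1,"dy":-0.05,"dz":-0.13,"spin":0}]' -; python3 -c "
from h import *
look('pics/side11.png',14)"
```

```text
time: 14.25
tool_pos: [552.1, -191.8, 191.8]
tcp_rot: [0.605, 1.57, -0.988]
contact_force: [1.3, -3.8, 0.2]
grip_width: 11.8
mean F,M [ 0.76 -4.39 -0.17 -0.96 -0.27  0.01] std [0.38 0.57 0.32 0.03 0.03 0.03]
t 14.95 tcp [ 552.  -191.6  191.7] ydir [ 1.    -0.023  0.   ] zdir [-0.023 -1.     0.   ] xdir [ 0. -0. -1.] F [ 0.94 -3.32 -0.58] w 11.9 q [-0.47  0.48  1.41 -0.    1.25 -0.44]
```

View pics/side11.png

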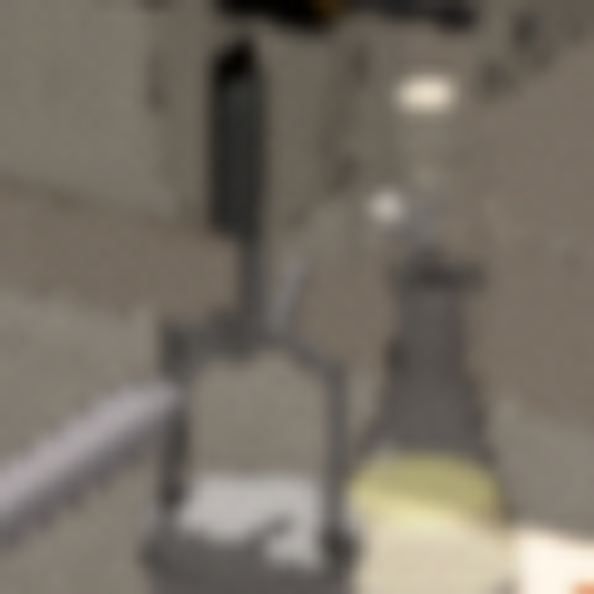

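```bash
python3 -m crank '[{"dx":0.03,"dy":0.01,"dz":0.03,"spin":0},{"dx":0.06,"dy":0.01,"dz":0.06,"spin":0},{"dx":0.1,"dy":0.02,"dz":0.08,"spin":0},{"dx":0.1,"dy":0.02,"dz":0.08,"spin":0},{"dx":0.1,"dy":0.02,"dz":0.08,"spin":0},{"dx":0.1,"dy":0.02,"dz":0.08,"spin":0}]' -; python3 -c "
from h import *
look('pics/side12.png',16)"
```

```text
time: 15.45
tool_pos: [552.1, -191.9, 190.6]
tcp_rot: [-2.644, 1.57, 2.046]
contact_force: [0.1, 0.1, -1.1]
grip_width: 12.1
mean F,M [ 0.28  1.53 -0.05  0.29 -0.14 -0.01] std [0.49 0.98 0.36 0.18 0.05 0.02]
t 16.25 tcp [ 552.1 -192.2  190.6] ydir [ 1.    -0.023 -0.   ] zdir [-0.023 -1.    -0.   ] xdir [-0.  0. -1.] F [0.54 2.9  0.6 ] w 12.2 q [-0.47  0.48  1.41  0.    1.25 -0.44]
```

```bash
python3 -m crank '[{"dx":0,"dy":0,"dz":-0.02,"spin":0},{"dx":0,"dy":0.01,"dz":-0.03,"spin":0},{"dx":0,"dy":0.01,"dz":-0.03,"spin":0},{"dx":0,"dy":0.01,"dz":-0.03,"spin":0},{"dx":0,"dy":0.01,"dz":-0.03,"spin":0},{"dx":0,"dy":0.01,"dz":-0.03,"spin":0},{"dx":0,"dy":0.01,"dz":-0.03,"spin":0},{"dx":0,"dy":0.01,"dz":-0.03,"spin":0},{"dx":0,"dy":0.01,"dz":-0.03,"spin":0},{"dx":0,"dy":0.01,"dz":-0.03,"spin":0},{"dx":0,"dy":0.01,"dz":-0.03,"spin":0},{"dx":0,"dy":0.01,"dz":-0.03,"spin":0}]' -; python3 -c "
from h import *
look('pics/side13.png',12)"
```

```text
time: 17.25
tool_pos: [552.2, -192.1, 190.7]
tcp_rot: [-1.431, 1.571, -3.025]
contact_force: [-1.3, 2.2, -0.1]
grip_width: 12.2
mean F,M [-1.51  2.67  0.21  0.52  0.22 -0.01] std [0.43 0.53 0.41 0.02 0.03 0.02]
t 17.85 tcp [ 552.3 -192.1  190.7] ydir [ 1.    -0.023 -0.   ] zdir [-0.023 -1.     0.   ] xdir [-0. -0. -1.] F [-1.65  3.18  0.39] w 11.8 q [-0.47  0.48  1.41 -0.    1.25 -0.44]
```

View pics/side13.png

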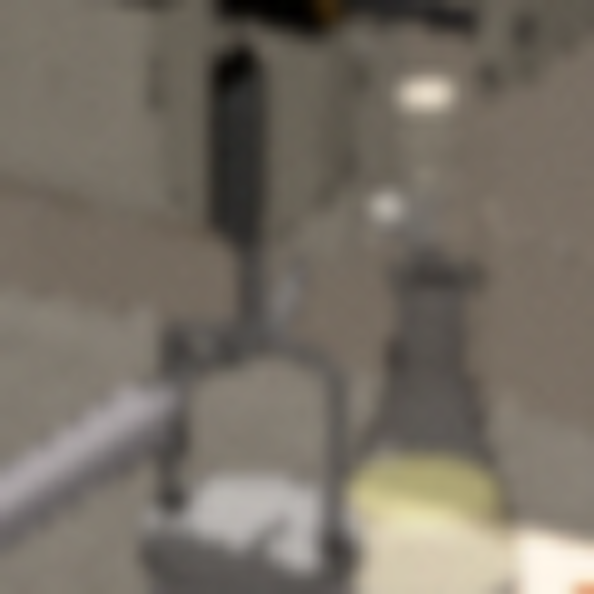

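```bash
python3 -m crank '[{"dx":0,"dy":-0.01,"dz":-0.02,"spin":0},{"dx":0,"dy":-0.01,"dz":-0.04,"spin":0},{"dx":0,"dy":-0.01,"dz":-0.04,"spin":0},{"dx":0,"dy":-0.01,"dz":-0.04,"spin":0},{"dx":0,"dy":-0.01,"dz":-0.04,"spin":0},{"dx":0,"dy":-0.01,"dz":-0.04,"spin":0},{"dx":0,"dy":-0.01,"dz":-0.04,"spin":0},{"dx":0,"dy":-0.01,"dz":-0.04,"spin":0},{"dx":0,"dy":-0.01,"dz":-0.04,"spin":0},{"dx":0,"dy":-0.01,"dz":-0.04,"spin":0},{"dx":0,"dy":-0.01,"dz":-0.04,"spin":0},{"dx":0,"dy":-0.01,"dz":-0.04,"spin":0}]' -; python3 -c "
from h import *
look('pics/side14.png',12)"
```

```text
time: 18.85
tool_pos: [552.2, -191.9, 190.7]
tcp_rot: [0.23, 1.57, -1.364]
contact_force: [-1.2, -0.6, 0.6]
grip_width: 12.2
mean F,M [-1.68 -0.84  0.09 -0.18  0.24  0.01] std [0.48 0.46 0.53 0.05 0.02 0.02]
t 19.45 tcp [ 552.2 -191.8  190.7] ydir [ 1.    -0.023  0.   ] zdir [-0.023 -1.     0.   ] xdir [ 0. -0. -1.] F [-1.58 -0.62 -0.47] w 12.2 q [-0.47  0.48  1.41 -0.    1.25 -0.44]
```

```bash
python3 -m crank '[{"dx":0,"dy":-0.02,"dz":0.01,"spin":0},{"dx":0,"dy":-0.02,"dz":0.01,"spin":0},{"dx":0,"dy":-0.02,"dz":0.01,"spin":0},{"dx":0,"dy":-0.02,"dz":0.01,"spin":0},{"dx":0,"dy":-0.02,"dz":0.01,"spin":0},{"dx":0,"dy":-0.02,"dz":0.01,"spin":0},{"dx":0,"dy":-0.02,"dz":0.01,"spin":0},{"dx":0,"dy":-0.02,"dz":0.01,"spin":0},{"dx":0,"dy":-0.02,"dz":0.01,"spin":0},{"dx":0,"dy":-0.02,"dz":0.01,"spin":0}]' -; python3 -c "
from h import *
look('pics/side15.png',12)"
```

```text
time: 20.28
tool_pos: [552.1, -191.9, 190.8]
tcp_rot: [1.009, 1.57, -0.585]
contact_force: [-0.9, -0.7, -0.4]
grip_width: 11.7
mean F,M [ 0.01 -0.88 -0.32 -0.24 -0.11  0.01] std [0.52 0.5  0.54 0.02 0.04 0.02]
t 20.88 tcp [ 552.1 -191.9  190.8] ydir [ 1.    -0.023  0.   ] zdir [-0.023 -1.     0.   ] xdir [ 0. -0. -1.] F [ 0.88 -0.11 -0.23] w 12.0 q [-0.47  0.48  1.41 -0.    1.25 -0.44]
```

View pics/side15.png

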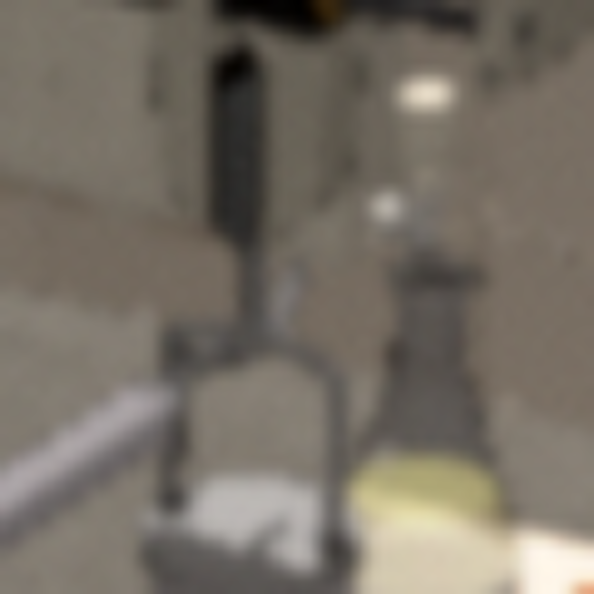

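Residual forces are about zero (Fz averages about 0 over the last four checks) and nothing moves. The bar sits in the hook with the tip standing outside it at (290,290). Releasing gently.

```bash
python3 -m crank '[{"dx":0,"dy":0,"dz":0,"spin":0},{"dx":0,"dy":0,"dz":0,"spin":0},{"dx":0,"dy":0,"dz":0,"spin":0},{"dx":0,"dy":0,"dz":0,"spin":0},{"dx":0,"dy":0,"dz":0,"spin":0},{"dx":0,"dy":0,"dz":0,"spin":0}]' 17; python3 -c "
from h import *
look('pics/side16.png',6)"
```

```text
time: 21.38
tool_pos: [552.0, -191.8, 190.7]
tcp_rot: [-1.631, 1.571, 3.059]
contact_force: [-0.0, -0.3, 0.0]
grip_width: 15.4
mean F,M [-0.02  0.02  0.21 -0.03 -0.12  0.  ] std [0.29 0.36 0.53 0.03 0.02 0.03]
t 21.68 tcp [ 552.  -191.8  190.7] ydir [ 1.    -0.023  0.   ] zdir [-0.023 -1.     0.   ] xdir [ 0. -0. -1.] F [ 0.47 -0.34 -0.03] w 15.5 q [-0.47  0.48  1.41 -0.    1.25 -0.44]
```

View pics/side16.png

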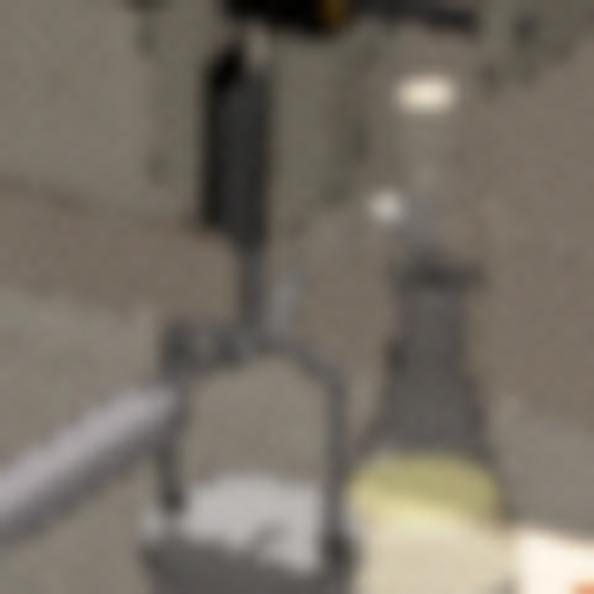

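```bash
python3 -m crank '[{"dx":0,"dy":0,"dz":0,"spin":0},{"dx":0,"dy":0,"dz":0,"spin":0},{"dx":0,"dy":0,"dz":0,"spin":0},{"dx":0,"dy":0,"dz":0,"spin":0},{"dx":0,"dy":0,"dz":0,"spin":0},{"dx":0,"dy":0,"dz":0,"spin":0},{"dx":0,"dy":0,"dz":0,"spin":0},{"dx":0,"dy":0,"dz":0,"spin":0},{"dx":0,"dy":0,"dz":0,"spin":0},{"dx":0,"dy":0,"dz":0,"spin":0}]' 50; python3 -c "
from h import *
look('pics/side17.png',6)
C=capture('side');cv2.imwrite('pics/side17b.png',C['frame'])"
```

```text
time: 22.52
tool_pos: [552.0, -191.8, 190.7]
tcp_rot: [0.496, 1.571, -1.098]
contact_force: [0.4, -0.3, -0.2]
grip_width: 46.0
mean F,M [-0.13 -0.04 -0.25 -0.01 -0.09  0.01] std [0.38 0.38 0.46 0.03 0.02 0.02]
t 22.82 tcp [ 552.  -191.8  190.7] ydir [ 1.    -0.023  0.   ] zdir [-0.023 -1.     0.   ] xdir [ 0. -0. -1.] F [ 0.5  -0.32 -0.37] w 45.8 q [-0.47  0.48  1.41 -0.    1.25 -0.44]
```

View pics/side17.png

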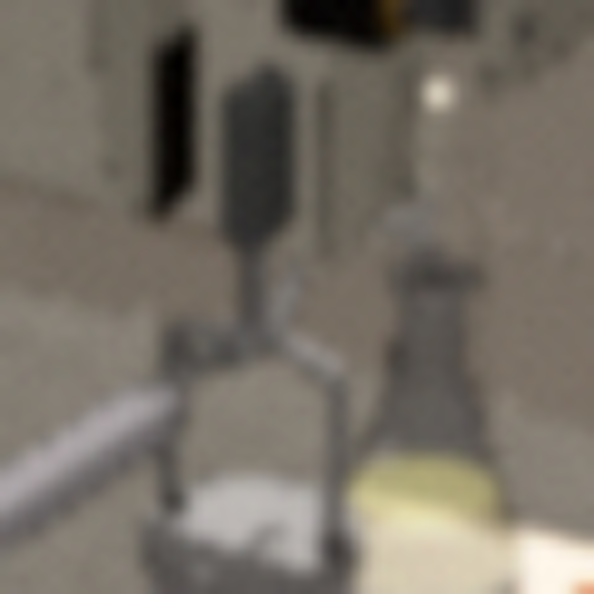

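Released: the tab (258,155) stands clear between the fingers, and the arm end (170,395) and bar are unchanged. Withdrawing straight up.

```bash
python3 -m crank '[{"dx":-0.5,"dy":0,"dz":0,"spin":0},{"dx":-1.2,"dy":0,"dz":0,"spin":0},{"dx":-2.2,"dy":0,"dz":0,"spin":0},{"dx":-3.4,"dy":0,"dz":0,"spin":0},{"dx":-5,"dy":0,"dz":0,"spin":0},{"dx":-7,"dy":0,"dz":0,"spin":0},{"dx":-9,"dy":0,"dz":0,"spin":0},{"dx":-11,"dy":0,"dz":0,"spin":0},{"dx":-12,"dy":0,"dz":0,"spin":0},{"dx":-12.5,"dy":0,"dz":0,"spin":0},{"dx":-12.5,"dy":0,"dz":0,"spin":0},{"dx":-12.5,"dy":0,"dz":0,"spin":0},{"dx":-12.5,"dy":0,"dz":0,"spin":0},{"dx":-12.5,"dy":0,"dz":0,"spin":0},{"dx":-12.5,"dy":0,"dz":0,"spin":0},{"dx":-12.5,"dy":0,"dz":0,"spin":0}]' -; python3 -c "
from h import *
a=capture('side')['frame']
for i in range(10): capture('top')
b=capture('side')['frame']
st()
d=cv2.GaussianBlur(a,(5,5),0).astype(float)-cv2.GaussianBlur(b,(5,5),0);print(np.abs(d[120:220,290:350]).max())
cv2.imwrite('pics/side18.png',cv2.resize(b[80:240,260:420],None,fx=3.7,fy=3.7,interpolation=cv2.INTER_CUBIC))"
```

```text
time: 24.2
tool_pos: [551.9, -191.8, 315.1]
tcp_rot: [-1.923, 1.57, 2.766]
contact_force: [-0.6, 1.0, -0.5]
grip_width: 46.4
t 24.8 tcp [ 552.  -191.8  315.7] ydir [ 1.    -0.023  0.   ] zdir [-0.023 -1.     0.   ] xdir [ 0. -0. -1.] F [-0.09 -0.03 -0.56] w 45.9 q [-0.47  0.41  1.18 -0.    1.55 -0.44]
12.0
```

View pics/side18.png

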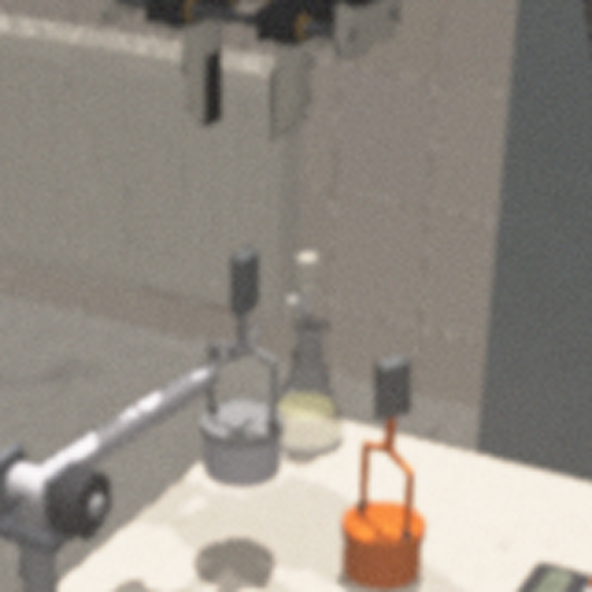

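The canister hangs upright on the hook, with the tab at crop (245,280) and the can at (240,445). The flask and the orange can are in place. One stillness check, then I'll hand in.

```bash
python3 -c "
from h import *
f=lambda:np.mean([capture('side')['frame'].astype(np.float32).mean(2) for _ in range(4)],0)
a=f();[capture('top') for _ in range(8)];b=f()
for n,(y,x) in dict(can=(slice(140,215),slice(310,345)),background=(slice(140,215),slice(230,265))).items():
    print(n,'shift',np.round(cv2.phaseCorrelate(a[y,x].copy(),b[y,x].copy())[0],2),'maxdiff',abs(a[y,x]-b[y,x]).max())
print(sensors.get_obs()['time']);bot.close_job()"
```

```text
can shift [0.01 0.49] maxdiff 4.5833282
background shift [0.06 0.52] maxdiff 4.666687
25.6
the job is handed in; nothing more can be done
```

The canister is hanging on the hook and the job is handed in, at 25.6 s of the 51 s allowed.

**What I did:**
- I gripped the grey canister by its tab, not the orange one, and lifted it upright; it read about 5.7 N.
- I passed the hanger over the hook and lowered it at about 18 mm/s. By the tool's height the arm sank about 0.2 rad, well short of the lower stop.
- I held until the vertical force averaged about zero, trimmed out the sideways force, then opened in two steps and withdrew straight up.

**Last checks:**
- **Letting go:** the arm and hanger bar were at the same place in the pictures before and after.
- **Stillness:** the can's region of the picture changed no more than the empty background. The 0.5-pixel shift was the same in both, so it was not motion of the can.
- **Other things:** the flask and the orange can stood where they were in the last side picture. I never worked near the pot or the vial, and did not re-measure them at the end.

**What went less well:**
- The first move was refused because I had left out some row keys; the arm did not move.
- While settling, small sideways corrections dragged on the hook by up to about 4.4 N. I relieved this to under 1 N before letting go.
- The last force reading before letting go was -0.32 N vertically, within the noise around zero.

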